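# Tension check on a bench belt polisher

### The job

With closed fingers against the side of the roller, push the polisher's sprung tensioner arm round its scale until it pushes back with 10 N (never over 12 N), and hold it still there for a good second. Ease the arm gently back to its rest stop; the drag needle stays behind at the furthest deflection and must not be touched. Then slide the marker clip along its curved rail into line with the needle and let go, leaving the stones and other things where they are.

Things in the scene. Friction and masses are not known exactly. Their poses are not given: they have to be found in the camera images.
- pivot (a point): On the upright pivot axis of the fixed belt polisher (plate 335 x 330 x 12 mm), 45 mm above the table. x points to the grey housing (60 x 130 mm, 72 mm high), z up; scale and rail are an arc on the -x side. phi is the angle from -x towards +y: a part at radius r lies at (-r cos phi, r sin phi). Parts turn clockwise seen from above (phi grows) as their joints grow.
- roller (a point): Centre of the grey roller standing on the end of the sprung arm, 140 mm from the pivot axis at phi = -0.60 + joint tensioner. Upright, 32 mm across, 44 to 88 mm above the table, does not spin. z up, x outward along the arm, y against the direction of pushing. The bar below it is 14 mm wide, 32 to 44 mm above the table. Free room on the side it is pushed from. Follow the arc or fingers slip off.
- tensioner (a joint): Deflection of the sprung arm, rad: 0 at its rest stop, grows as it is pushed clockwise seen from above, end stop at 1.15. The spring differs from start to start: it yields at 2 to 5 N at the roller and the force rises with deflection; 10 N is reached somewhere between 0.15 and 0.8 rad. Let go, it flies back: bring it back slower than 2.5 rad/s.
- needle (a joint): Drag needle reading, rad; the needle lies at phi = -0.56 + this. A peg under the arm's tip pushes it ahead of the arm (it then reads as the arm, within 0.01 rad); light friction keeps it at the furthest deflection when the arm goes back.
- needle_tip (a point): Outer tip of the drag needle, a dark steel bar 4 mm wide and 6 mm thick lying 20 to 26 mm above the table, reaching 178 mm from the pivot axis, over the white scale (ticks every 5 degrees, long ones every 15). Its x axis points outward along the needle, y across it.
- clip (a joint): Position of the marker clip on its rail, rad; the clip lies at phi = -0.56 + this, so clip and needle are in line when their values are equal. It starts beyond any 10 N reading, at 1.05 to 1.30; range 0 to 1.35. It stays where it is left; sliding it takes about 1 N.
- clip_mid (a point): Centre, half-way up, of the marker clip's steel grip tab on the curved rail, 200 mm from the pivot axis, 41 mm above the table: tab 12 mm wide along the rail, 18 mm in the radial direction, from 18 to 64 mm above the table; grasp it from above across the 12 mm. Its x axis points outward from the pivot, y along the rail.
- ring_gauge: Bystander: steel ring 52 mm across, 16 mm high, lying on the front corner of the plate; origin at its underside.
- jade: Bystander: chunk of green jade about 54 mm wide, 36 mm high, on the plate beside the housing; origin at its underside.
- wood_round: Bystander: petrified wood round 110 mm across, 22 mm thick; origin at its underside.
- tray: Bystander: plastic tray 160 x 120 x 22 mm of cabochon settings; origin at its underside.
- loupe: Bystander: dark loupe, upright cylinder 34 mm across, 30 mm high; origin at its underside.
- slab: Bystander: stone slab 90 x 60 x 12 mm; origin at its underside.

How it is judged:
By the outcome, as a careful person would: the job done as asked, in the order asked, and still so for the second after the job is handed in, with the robot touching nothing.
It also fails if it takes over 72 s, if anything falls off the work surface, if the arm or the gripper's body presses on something with over 40 N, if the wrist force passes 120 N, or if a joint passes its speed limit or range.

### The arm

A 6-joint arm with a two-finger parallel gripper is mounted at the origin on the work surface. World frame = base frame: x ahead of the robot, y to its left, z up, the work surface at z = 0. Lengths are in mm, angles in rad, forces in N, time in s.
With the tool pointing down it reaches from about 350 to 975 mm from the base axis. Payload 7.1 kg.
Tool frame: the origin (TCP) lies at the very end of the fingers, on their centre line; the grasp point (between the pads) lies 19 mm behind it; x points along the fingers, y is the direction in which the jaws open and shut, and the axes are right-handed (so a half turn about x gives the same grasp; the last joint's range is limited). The gripper opens to 88 mm and grips with 3 to 60 N. Pads are 20 mm wide; open, the fingers measure 115 mm over their backs; the gripper's body (75 mm by 178 mm) begins 61 mm behind the grasp point.
Start: joints at [-0.019, 0.423, 1.63, -0, 1.089, -0.019], TCP at [624.984, 0.026, 222.675] pointing down, gripper open.
Joint ranges: [-3, 3], [-0.9, 2.11], [0.09, 2.58], [-1.31, 4.45], [0.11, 2.69], [-2.54, 2.54]. Speed limits (rad/s): [2.39, 2.39, 3.01, 3.14, 3.14, 3.14].

### API

Orientations are given as a rotation vector (axis times angle).
In Python, from workcell import ctrl gives the robot as it stands. The module is installed in compiled form; this text tells all that it offers.
- The arm moves only by the tool carry_out, never from a script. Its argument "commands" is a list of rows, each a list of 6 numbers: the shift along the tool's x, y, z in m, then the turn, a rotation vector about the tool's x, y, z in degrees. In form: [[tx, ty, tz, rx, ry, rz], ...]. A call has 1 to 8 rows; each row shifts and turns the pose as measured when the row begins, along the tool's axes as they then stand; what a row does not reach is not made up. A row lasts 1/8 s, in which the tool goes at most 62.5 mm and 10.7 degrees, less where a joint would pass 70% of its speed; a pose out of reach is approached as far as the arm can. A call with a gripper value outside its range is refused whole. "grip" is the closure, from 0 (fully open) to 1 (shut), set as the call begins (left out, the last holds). The fingers move at their own pace and stop on an object; the grip force is fixed at half the most. Time passes only in rows, so rows that do not move let the fingers close. It gives the time, the measured TCP pose, the force and the opening at its end, in the units of the state.
- ctrl.get_obs(): the state, without advancing time (a new reading comes with each control period).
- ctrl.get_image(name): name is "scene" or "side" or "wrist"; returns a dict with "pixels" (480x640x3 uint8, blue, green, red), "intrinsics" (3x3 intrinsics, pixels), "rvec" (rotation vector, rad) and "tvec" (3), from world to camera coordinates, as OpenCV has them. Camera axes: x right, y down, z forward; pixel columns grow to the right and rows downward; lengths in mm; the calibration is good to about 2 mm. A picture is of the moment at which its call begins. There is no depth.
- ctrl.close_job(): hands the job in, once; it reports no verdict.
The state is a dict: "t": time; "qpos": joint angles; "qvel": joint speeds; "joint_torque": joint torques, N m; "ee_pos": TCP position; "orientation": TCP orientation; "ft_force": force on the tool from outside, world axes, zero at the start; "moment": the same for the moment, N m; "width": finger opening in mm.
Only numpy, scipy, OpenCV 4.12 (cv2) and the standard library are available. Lean on these libraries where they do the work, as an engineer would, in place of code of your own. Each camera call takes 0.05 s, during which the arm holds its last target. There are 200 camera calls.

## Working session

There is one attempt and no reset: what is moved stays moved. The work goes in short steps, Python scripts to look and compute and a tool call to move; the robot and the scene stay as the last step left them, time stands still between calls to the robot, and variables do not carry over. Pictures are saved under pics/ and viewed, about 8 in all and at most 12, crops included, and the job is handed in when it is done.

Besides the shell and the picture viewer there is one more tool, called after ">>>" as name(argument=value, ...) on one line, values as JSON. carry_out: Moves the arm, as the interface text tells. Its arguments: {"type":"object","properties":{"commands":{"type":"array"},"grip":{"type":"number"}},"required":["commands"]}

```bash
mkdir -p pics; python3 - <<'E'
from workcell import ctrl
import cv2
o=ctrl.get_obs()
print({k:(v if not hasattr(v,'round') else v.round(4)) for k,v in o.items()})
for n in ["scene","side","wrist"]:
    d=ctrl.get_image(n); cv2.imwrite(f"pics/{n}0.png",d["pixels"])
    print(n,d["intrinsics"],d["rvec"],d["tvec"])
    import pickle; pickle.dump(d,open(f"{n}0.pkl","wb"))
E
```

```text
{'t': 0.0, 'qpos': array([-0.019 ,  0.4238,  1.6307,  0.    ,  1.0886, -0.019 ]), 'qvel': array([ 0.0015, -0.0003,  0.    ,  0.0008, -0.0001,  0.0019]), 'joint_torque': array([ 1.30000e-03, -5.44622e+01, -2.73671e+01,  6.43000e-02,
        2.27000e-02, -2.00000e-04]), 'ee_pos': array([6.244223e+02, 4.130000e-02, 2.219009e+02]), 'orientation': array([ 1.2085,  1.2104, -1.2103]), 'ft_force': array([-0.6519,  0.5177, -0.0268]), 'moment': array([ 0.0304,  0.0332, -0.0261]), 'width': 87.8044199648773}
scene [[513.90566865   0.         316.24789861]
 [  0.         513.90566865 240.87157646]
 [  0.           0.           1.        ]] [ 0.66286343  2.53426893 -1.30311478] [ 460.91417204  -91.72829543 1788.69373177]
side [[490.33463052   0.         323.21328265]
 [  0.         490.33463052 232.57206847]
 [  0.           0.           1.        ]] [ 2.13124337 -0.82093685  0.411554  ] [-395.83615448  295.81860075  918.27755121]
wrist [[422.89976642   0.         323.39860812]
 [  0.         422.89976642 238.94915111]
 [  0.           0.           1.        ]] [-2.85891318e+00  4.98246447e-05  1.63902120e-03] [-624.65834972  -33.28538756  391.47285798]
```

View pics/scene0.png

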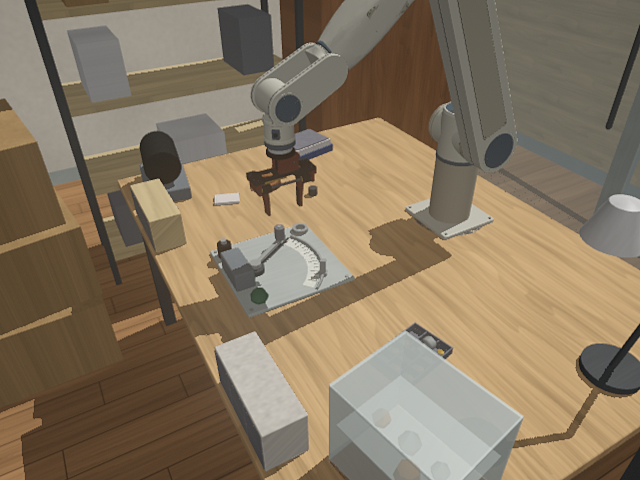

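View pics/side0.png

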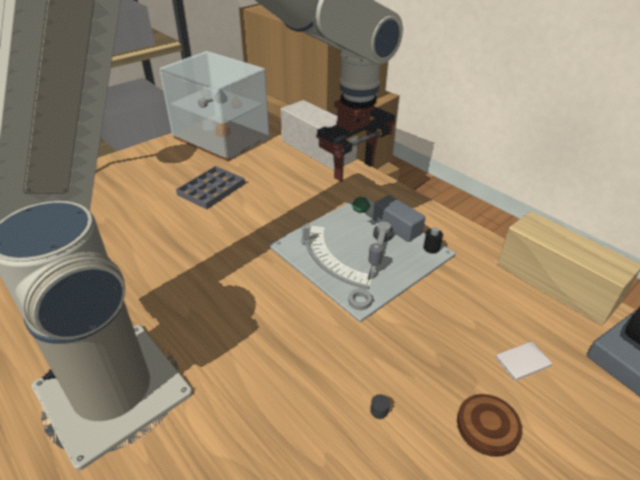

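View pics/wrist0.png

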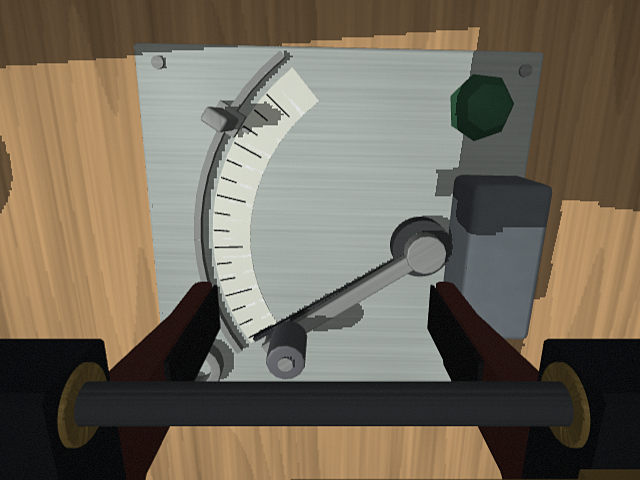

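The wrist view looks straight down on the polisher: roller top at about (286,364), hub at (427,255), clip tab at (215,118), plate corners at (137,45) and (542,53). The side and scene views show the bystanders, none of them in the working area except the ring gauge near the roller, at (205,360).

```bash
cat > h.py <<'E'
import cv2,numpy as np,pickle
def ray(d,uv):
    R=cv2.Rodrigues(np.array(d["rvec"],float))[0];t=np.array(d["tvec"],float).ravel();K=np.array(d["intrinsics"])
    uv=np.atleast_2d(np.array(uv,float)); p=np.c_[uv,np.ones(len(uv))]@np.linalg.inv(K).T
    return -R.T@t, p@R
def onz(d,uv,z):
    c,r=ray(d,uv); return c+r*((z-c[2])/r[:,2])[:,None]
def tri(obs):
    A=np.zeros((3,3));b=np.zeros(3)
    for d,uv in obs:
        c,r=ray(d,uv); r=r[0]/np.linalg.norm(r[0]); P=np.eye(3)-np.outer(r,r);A+=P;b+=P@c
    x=np.linalg.solve(A,b)
    res=[]
    for d,uv in obs:
        c,r=ray(d,uv); r=r[0]/np.linalg.norm(r[0]); res.append(np.linalg.norm((np.eye(3)-np.outer(r,r))@(x-c)))
    return x,res
def proj(d,P):
    return cv2.projectPoints(np.atleast_2d(np.array(P,float)),np.array(d["rvec"],float),np.array(d["tvec"],float),np.array(d["intrinsics"]),None)[0][:,0]
def circ(p):
    A=np.c_[2*p,np.ones(len(p))]; s=np.linalg.lstsq(A,(p**2).sum(1),rcond=None)[0]
    return s[:2],np.sqrt(s[2]+s[:2]@s[:2])
E
python3 - <<'E'
from h import *
d=pickle.load(open("wrist0.pkl","rb")); im=d["pixels"]
print("corners",onz(d,[(137,45),(542,53)],12),"roller",onz(d,(286,364),88),"clip",onz(d,(214,118),64))
for z in (45,55,65): print("hub",z,onz(d,(427,256),z))
g=im.astype(int); m=((g.min(2)>205)|((g[...,2]-g[...,0]>3)&(g.min(2)>170)&(g[...,2]-g[...,0]<40))).astype(np.uint8)*255
m[380:]=0
n,l,s,c=cv2.connectedComponentsWithStats(m); i=1+s[1:,4].argmax(); print(s[i])
m2=cv2.morphologyEx((l==i).astype(np.uint8)*255,cv2.MORPH_CLOSE,np.ones((7,7)))
ct=max(cv2.findContours(m2,0,1)[0],key=cv2.contourArea)[:,0]
for z in (12,14,16,18):
  W=onz(d,ct,z)[:,:2]
  c0=onz(d,(427,256),50)[0,:2]
  for k in range(5):
    r=np.hypot(*(W-c0).T); lo,hi=r.min(),np.percentile(r,60)
    out=W[abs(r-np.percentile(r,80))<2.5]; inn=W[abs(r-np.percentile(r,12))<2.5]
    co,ro=circ(out);ci,ri=circ(inn); c0=(co+ci)/2
  print(z,co,ro,len(out),ci,ri,len(inn))
v=im.copy();cv2.drawContours(v,[ct[:,None]],-1,(0,0,255),1)
crop=lambda a,x,y,w,h,f:cv2.resize(a[y:y+h,x:x+w],None,fx=f,fy=f,interpolation=1)
s=pickle.load(open("side0.pkl","rb"))["pixels"]
A=cv2.resize(v[40:390,140:560],(480,400)); B=cv2.resize(s[185:315,265:460],(600,400))[:, :]
cv2.imwrite("pics/c1.png",cv2.resize(np.hstack([cv2.resize(A,(400,333)),cv2.resize(B,(400,333))]),(800,333)))
E
```

```text
corners [[473.74851811 132.44157359  12.        ]
 [802.41152661 126.34683137  12.        ]] roller [[ 594.86005548 -113.04605606   88.        ]] clip [[545.00378517  75.80363978  64.        ]]
hub 45 [[712.31606114 -36.51274994  45.        ]]
hub 55 [[709.74738126 -33.16625827  55.        ]]
hub 65 [[707.17870138 -29.8197666   65.        ]]
[ 213   67  106  271 9078]
12 [711.14106245 -35.58833599] 187.85617444545647 253 [712.18708461 -36.2491976 ] 155.79443759760477 232
14 [710.67914446 -34.98329088] 186.84760746936257 253 [711.71955071 -35.64060444] 154.95800448443717 232
16 [710.21722646 -34.37824577] 185.83904049328095 253 [711.2520168  -35.03201128] 154.12157137126763 232
18 [709.75530847 -33.77320066] 184.83047351718952 253 [710.78448289 -34.42341812] 153.28513825809955 232
```

View pics/c1.png

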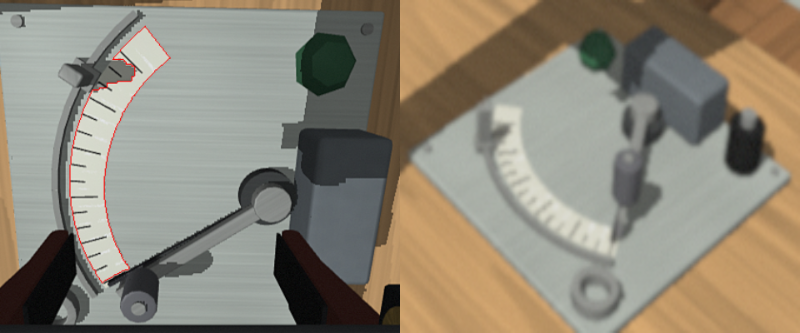

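The fits agree: pivot at about (711,-35), roller centre at (595,-113) and r = 140, clip r = 200 and value about 1.14. The overlay contour follows the white scale, and the side crop shows free room in front of the roller. Next I close the fingers and move to the pushing side.

>>> carry_out(commands=[[0,-0.001,0.05,0,0,0],[0,-0.001,0.05,0,0,0],[0,-0.001,0.05,0,0,0],[0,0,0,-8.6,0,0],[0,0,0,-8.6,0,0],[0,0,0,-8.6,0,0],[0,0,0,-8.6,0,0],[0,0,0,0,0,0]], grip=1)

```text
t: 1.15
ee_pos: [620.1, -154.6, 219.3]
orientation: [0.742, 1.445, -0.745]
ft_force: [0.2, 1.0, 0.5]
width: 11.2
```

```bash
cat >> h.py <<'E'
def pose(o):
    R=cv2.Rodrigues(np.array(o["orientation"],float))[0]
    return dict(t=round(o["t"],3),p=np.round(o["ee_pos"],1),x=R[:,0].round(3),z=R[:,2].round(3),F=np.round(o["ft_force"],2),w=round(float(o["width"]),1))
E
python3 - <<'E'
from h import *
from workcell import ctrl
d=ctrl.get_image("wrist"); pickle.dump(d,open("wrist1.pkl","wb")); cv2.imwrite("pics/w1.png",d["pixels"]); print(pose(ctrl.get_obs()))
print(proj(d,[[595,-113,88],[545,75.8,64],[711,-35,50]]))
E
```

```text
{'t': 1.2, 'p': array([ 620.1, -154.6,  219.3]), 'x': array([-0.005,  0.001, -1.   ]), 'z': array([ 0.578, -0.816, -0.004]), 'F': array([0.03, 0.38, 0.24]), 'w': 7.2}
[[ 328.41757306  159.70426061]
 [ 439.45230862 -141.94279742]
 [ 508.51962525  159.82357277]]
```

View pics/w1.png

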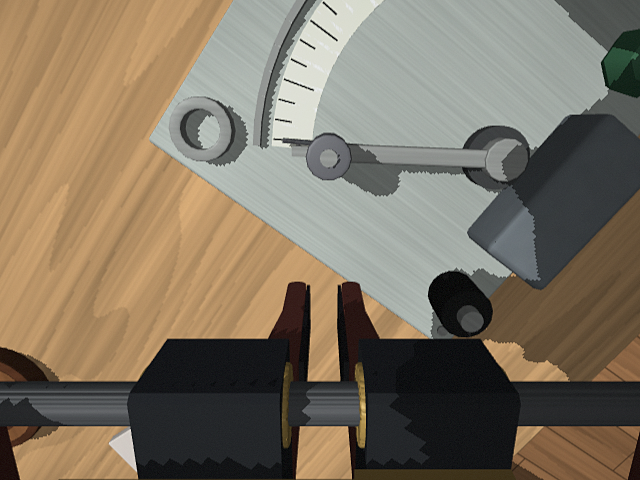

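The roller top appears at (329,157), against (328,160) predicted, so the geometry holds at 88 mm. The closed fingers' path down is clear of the dark knob at (465,310). I'll descend now.

>>> carry_out(commands=[[0.04,0,0,0,0,0],[0.04,0,0,0,0,0],[0.04,0,0,0,0,0],[0.035,0,0,0,0,0],[0,0,0,0,0,0],[0,0,0,0,0,0]])

```text
t: 1.95
ee_pos: [621.6, -154.7, 62.3]
orientation: [0.757, 1.436, -0.758]
ft_force: [-0.0, -0.6, 0.2]
width: 0.3
```

```bash
python3 - <<'E'
from h import *
from workcell import ctrl
a=pickle.load(open("wrist0.pkl","rb"));b=pickle.load(open("wrist1.pkl","rb"))
print("roller",tri([(a,(286,364)),(b,(329,157))]),"hub",tri([(a,(427,256)),(b,(507,159))]))
o=ctrl.get_obs(); print(pose(o))
F=[]
for i in range(6):
    ctrl.get_image("side"); F.append(ctrl.get_obs()["ft_force"])
print(np.round(F,2)); print(pose(ctrl.get_obs()))
E
```

```text
roller (array([ 594.61840923, -111.25711766,   90.53163327]), [np.float64(0.5244982629008378), np.float64(0.5244982629005731)]) hub (array([710.79889428, -35.09229632,  48.59499196]), [np.float64(0.5972413449135786), np.float64(0.5972413449135373)])
{'t': 1.95, 'p': array([ 621.6, -154.7,   62.3]), 'x': array([-0.001,  0.   , -1.   ]), 'z': array([ 0.564, -0.826, -0.001]), 'F': array([-0.04, -0.61,  0.22]), 'w': 0.3}
[[-0.73  0.05 -0.45]
 [-0.4   0.11  0.07]
 [ 0.36  0.4   0.44]
 [ 0.26  0.52 -0.48]
 [ 0.73 -0.25  0.82]
 [-0.65  0.14 -0.9 ]]
{'t': 2.25, 'p': array([ 621.5, -154.7,   62.5]), 'x': array([-0.001, -0.   , -1.   ]), 'z': array([ 0.565, -0.825, -0.   ]), 'F': array([-0.65,  0.14, -0.9 ]), 'w': 0.4}
```

>>> carry_out(commands=[[0.008,0.002,-0.004,0,0,0],[0,0,-0.005,0,0,0],[0,0,-0.005,0,0,0],[0,0,-0.003,0,0,0],[0,0,-0.002,0,0,0],[0,0,-0.002,0,0,0],[0,0,-0.002,0,0,0],[0,0,0,0,0,0]])

```text
t: 3.25
ee_pos: [610.0, -133.7, 54.8]
orientation: [0.756, 1.433, -0.756]
ft_force: [0.4, -2.2, -1.6]
width: 0.5
```

```bash
cat >> h.py <<'E'
PIV=np.array([711,-35.])
def track(o,c=26,psi=-0.012):
    R=cv2.Rodrigues(np.array(o["orientation"],float))[0]
    y=R[:2,1];z=R[:2,2]; e=np.array(o["ee_pos"])[:2]-PIV; q=e-c*z
    # roller = q + s*y at distance 140
    b=q@y; s=-b-np.sqrt(b*b-q@q+140**2); P=q+s*y
    phi=np.arctan2(P[1],-P[0])+psi; yaw=np.arctan2(z[0],-z[1])
    tang=np.array([np.sin(phi),np.cos(phi)])
    F=np.array(o["ft_force"])[:2]
    return dict(tens=round(phi+.6,4),s=round(s,1),yaw_plus_phi=round(yaw+phi-psi,3),Ft=round(-F@tang,2),Fr=round(F@np.array([-np.cos(phi),np.sin(phi)]),2),zt=round(float(o["ee_pos"][2]),1))
def look(n=6,cam="side"):
    from workcell import ctrl
    L=[]
    for i in range(n):
        d=ctrl.get_image(cam); L.append(track(ctrl.get_obs()))
    print(L[0]);print(L[-1]); f=[l["Ft"] for l in L];print("Ft",f,"mean",np.mean(f).round(2),"Fr",np.mean([l["Fr"] for l in L]).round(2),"t",ctrl.get_obs()["t"])
    return d
E
python3 -c "from h import *;look(3)"
```

```text
{'tens': np.float64(-0.0015), 's': np.float64(-0.9), 'yaw_plus_phi': np.float64(0.011), 'Ft': np.float64(2.1), 'Fr': np.float64(0.75), 'zt': 54.9}
{'tens': np.float64(-0.0012), 's': np.float64(-1.0), 'yaw_plus_phi': np.float64(0.012), 'Ft': np.float64(2.1), 'Fr': np.float64(1.11), 'zt': 54.9}
Ft [np.float64(2.1), np.float64(1.76), np.float64(2.1)] mean 1.99 Fr 0.81 t 3.4
```

Contact made at about 2 N, with the tracked deflection at zero as expected. I'll push along the arc in small steps.

>>> carry_out(commands=[[0,-0.0005,-0.0028,1.15,0,0],[0,-0.0005,-0.0028,1.15,0,0],[0,-0.0005,-0.0028,1.15,0,0],[0,-0.0005,-0.0028,1.15,0,0],[0,0,0,0,0,0]])

```text
t: 4.03
ee_pos: [602.5, -125.3, 54.9]
orientation: [0.822, 1.406, -0.822]
ft_force: [1.0, -3.6, -2.4]
width: 0.7
```

```bash
python3 -c "from h import *;look(4)"
```

```text
{'tens': np.float64(0.0784), 's': np.float64(-1.1), 'yaw_plus_phi': np.float64(0.005), 'Ft': np.float64(2.93), 'Fr': np.float64(-0.57), 'zt': 54.9}
{'tens': np.float64(0.0771), 's': np.float64(-1.1), 'yaw_plus_phi': np.float64(0.004), 'Ft': np.float64(3.18), 'Fr': np.float64(0.15), 'zt': 54.9}
Ft [np.float64(2.93), np.float64(2.53), np.float64(3.36), np.float64(3.18)] mean 3.0 Fr -0.06 t 4.225
```

>>> carry_out(commands=[[0,-0.0005,-0.0028,1.15,0,0],[0,-0.0005,-0.0028,1.15,0,0],[0,-0.0005,-0.0028,1.15,0,0],[0,-0.0005,-0.0028,1.15,0,0],[0,-0.0005,-0.0028,1.15,0,0],[0,-0.0005,-0.0028,1.15,0,0],[0,0,0,0,0,0]])

```text
t: 5.1
ee_pos: [592.4, -111.5, 55.0]
orientation: [0.92, 1.362, -0.92]
ft_force: [2.4, -4.6, -2.1]
width: 0.3
```

```bash
python3 -c "from h import *;look(4)"
```

```text
{'tens': np.float64(0.1997), 's': np.float64(-1.3), 'yaw_plus_phi': np.float64(-0.003), 'Ft': np.float64(4.84), 'Fr': np.float64(-0.63), 'zt': 55.0}
{'tens': np.float64(0.1988), 's': np.float64(-1.3), 'yaw_plus_phi': np.float64(-0.003), 'Ft': np.float64(5.32), 'Fr': np.float64(-0.71), 'zt': 54.9}
Ft [np.float64(4.84), np.float64(5.32), np.float64(5.37), np.float64(5.32)] mean 5.21 Fr -0.6 t 5.3
```

>>> carry_out(commands=[[0,-0.0005,-0.0028,1.15,0,0],[0,-0.0005,-0.0028,1.15,0,0],[0,-0.0005,-0.0028,1.15,0,0],[0,-0.0005,-0.0028,1.15,0,0],[0,-0.0005,-0.0028,1.15,0,0],[0,-0.0005,-0.0028,1.15,0,0],[0,-0.0005,-0.0028,1.15,0,0],[0,0,0,0,0,0]])

```text
t: 6.3
ee_pos: [583.6, -96.2, 55.0]
orientation: [1.029, 1.303, -1.03]
ft_force: [1.2, -5.7, -3.0]
width: 0.4
```

```bash
python3 -c "from h import *;look(6)"
```

```text
{'tens': np.float64(0.3246), 's': np.float64(-1.8), 'yaw_plus_phi': np.float64(-0.024), 'Ft': np.float64(6.65), 'Fr': np.float64(-0.86), 'zt': 55.0}
{'tens': np.float64(0.3244), 's': np.float64(-1.8), 'yaw_plus_phi': np.float64(-0.024), 'Ft': np.float64(6.66), 'Fr': np.float64(-1.17), 'zt': 55.0}
Ft [np.float64(6.65), np.float64(7.07), np.float64(6.72), np.float64(6.75), np.float64(6.72), np.float64(6.66)] mean 6.76 Fr -0.99 t 6.6
```

>>> carry_out(commands=[[0,-0.0005,-0.003,1.0,0,0],[0,-0.0005,-0.003,1.0,0,0],[0,-0.0005,-0.003,1.0,0,0],[0,-0.0005,-0.003,1.0,0,0],[0,-0.0005,-0.003,1.0,0,0],[0,-0.0005,-0.003,1.0,0,0],[0,-0.0005,-0.003,1.0,0,0],[0,0,0,0,0,0]])

```text
t: 7.6
ee_pos: [577.4, -80.6, 55.1]
orientation: [1.12, 1.244, -1.125]
ft_force: [2.1, -8.4, -4.1]
width: 0.4
```

```bash
python3 -c "from h import *;look(8)"
```

```text
{'tens': np.float64(0.4439), 's': np.float64(-2.0), 'yaw_plus_phi': np.float64(-0.031), 'Ft': np.float64(7.71), 'Fr': np.float64(-1.28), 'zt': 55.1}
{'tens': np.float64(0.4437), 's': np.float64(-2.0), 'yaw_plus_phi': np.float64(-0.031), 'Ft': np.float64(7.61), 'Fr': np.float64(-1.86), 'zt': 55.1}
Ft [np.float64(7.71), np.float64(8.56), np.float64(8.57), np.float64(8.13), np.float64(7.79), np.float64(7.79), np.float64(8.53), np.float64(7.61)] mean 8.09 Fr -1.28 t 8.0
```

>>> carry_out(commands=[[0,-0.0004,-0.003,0.9,0,0],[0,-0.0004,-0.003,0.9,0,0],[0,-0.0004,-0.003,0.9,0,0],[0,-0.0004,-0.003,0.9,0,0],[0,-0.0004,-0.003,0.9,0,0],[0,-0.0004,-0.003,0.9,0,0],[0,0,0,0,0,0]])

```text
t: 8.88
ee_pos: [573.8, -68.3, 55.2]
orientation: [1.188, 1.194, -1.199]
ft_force: [2.7, -9.3, -4.4]
width: 0.3
```

```bash
python3 -c "from h import *;look(10)"
```

```text
{'tens': np.float64(0.5345), 's': np.float64(-2.2), 'yaw_plus_phi': np.float64(-0.038), 'Ft': np.float64(9.9), 'Fr': np.float64(-1.56), 'zt': 55.2}
{'tens': np.float64(0.5342), 's': np.float64(-2.2), 'yaw_plus_phi': np.float64(-0.038), 'Ft': np.float64(9.06), 'Fr': np.float64(-1.59), 'zt': 55.2}
Ft [np.float64(9.9), np.float64(9.13), np.float64(9.03), np.float64(9.4), np.float64(8.87), np.float64(10.4), np.float64(9.38), np.float64(10.25), np.float64(8.83), np.float64(9.06)] mean 9.43 Fr -1.91 t 9.375
```

>>> carry_out(commands=[[0.0005,-0.0003,-0.0025,0.6,0,0],[0.0005,-0.0003,-0.0025,0.6,0,0],[0,0,0,0,0,0],[0,0,0,0,0,0],[0,0,0,0,0,0]])

```text
t: 10.0
ee_pos: [573.5, -68.0, 55.3]
orientation: [1.2, 1.179, -1.217]
ft_force: [2.2, -9.3, -3.9]
width: 0.4
```

```bash
python3 -c "
from h import *;d=look(20,'scene')
from workcell import ctrl
print(pose(ctrl.get_obs()))"
```

```text
{'tens': np.float64(0.5376), 's': np.float64(-2.5), 'yaw_plus_phi': np.float64(-0.056), 'Ft': np.float64(9.33), 'Fr': np.float64(-2.18), 'zt': 55.3}
{'tens': np.float64(0.5379), 's': np.float64(-2.5), 'yaw_plus_phi': np.float64(-0.056), 'Ft': np.float64(9.57), 'Fr': np.float64(-2.06), 'zt': 55.3}
Ft [np.float64(9.33), np.float64(9.49), np.float64(9.81), np.float64(9.89), np.float64(9.79), np.float64(10.23), np.float64(9.26), np.float64(8.98), np.float64(9.55), np.float64(9.09), np.float64(10.1), np.float64(10.05), np.float64(9.49), np.float64(9.72), np.float64(10.37), np.float64(9.59), np.float64(9.57), np.float64(8.37), np.float64(9.58), np.float64(9.57)] mean 9.59 Fr -2.06 t 11.0
{'t': 11.0, 'p': array([573.5, -68. ,  55.3]), 'x': array([ 0.012, -0.026, -1.   ]), 'z': array([-0.006, -1.   ,  0.026]), 'F': array([ 2.65, -9.43, -4.26]), 'w': 0.4}
```

>>> carry_out(commands=[[0.0005,-0.0003,-0.003,0.5,0,0],[0,-0.0001,-0.0018,0,0,0]])

```text
t: 11.25
ee_pos: [573.0, -65.2, 55.2]
orientation: [1.205, 1.173, -1.225]
ft_force: [1.6, -10.1, -2.0]
width: 0.5
```

```bash
python3 -c "
from h import *;d=look(30,'scene')
from workcell import ctrl
print(pose(ctrl.get_obs()))"
```

```text
{'tens': np.float64(0.559), 's': np.float64(-2.4), 'yaw_plus_phi': np.float64(-0.044), 'Ft': np.float64(9.96), 'Fr': np.float64(-1.57), 'zt': 55.2}
{'tens': np.float64(0.5585), 's': np.float64(-2.4), 'yaw_plus_phi': np.float64(-0.045), 'Ft': np.float64(10.11), 'Fr': np.float64(0.15), 'zt': 55.2}
Ft [np.float64(9.96), np.float64(10.07), np.float64(9.19), np.float64(9.87), np.float64(9.99), np.float64(9.21), np.float64(10.23), np.float64(10.32), np.float64(9.94), np.float64(9.09), np.float64(9.72), np.float64(9.85), np.float64(10.05), np.float64(9.31), np.float64(10.3), np.float64(9.78), np.float64(9.77), np.float64(9.44), np.float64(9.5), np.float64(9.63), np.float64(9.89), np.float64(9.12), np.float64(9.43), np.float64(10.06), np.float64(9.29), np.float64(8.88), np.float64(10.23), np.float64(9.86), np.float64(10.09), np.float64(10.11)] mean 9.74 Fr -0.95 t 12.75
{'t': 12.75, 'p': array([573. , -65.2,  55.2]), 'x': array([ 0.011, -0.028, -1.   ]), 'z': array([-0.015, -0.999,  0.028]), 'F': array([  0.27, -10.11,  -0.77]), 'w': 1.0}
```

Ft held at a mean of 9.74 N for 1.5 s at 0.559 rad (about 9.85 N as torque over the arm radius). Now I ease back along the arc.

>>> carry_out(commands=[[0,0.0005,0.003,-1.4,0,0],[0,0.0013,0.006,-2.7,0,0],[0,0.0013,0.006,-2.7,0,0],[0,0.0013,0.006,-2.7,0,0],[0,0.0013,0.006,-2.7,0,0],[0,0.0013,0.006,-2.7,0,0],[0,0.0013,0.006,-2.7,0,0]])

```text
t: 13.62
ee_pos: [587.9, -107.3, 56.8]
orientation: [0.965, 1.304, -0.994]
ft_force: [3.4, -4.7, -3.4]
width: 0.4
```

```bash
python3 -c "from h import *;look(3)"
```

```text
{'tens': np.float64(0.2349), 's': np.float64(-0.9), 'yaw_plus_phi': np.float64(-0.05), 'Ft': np.float64(6.62), 'Fr': np.float64(0.17), 'zt': 56.8}
{'tens': np.float64(0.2395), 's': np.float64(-0.8), 'yaw_plus_phi': np.float64(-0.049), 'Ft': np.float64(5.79), 'Fr': np.float64(-0.12), 'zt': 56.8}
Ft [np.float64(6.62), np.float64(5.59), np.float64(5.79)] mean 6.0 Fr -0.41 t 13.775
```

>>> carry_out(commands=[[0,0.0008,0.005,-2.8,0,0],[0,0.0008,0.005,-2.8,0,0],[0,0.0008,0.005,-2.8,0,0],[0,0.0008,0.005,-2.8,0,0],[0,0.0005,0.003,-1.5,0,0],[0,0.0005,0.003,-1.5,0,0]])

```text
t: 14.52
ee_pos: [603.3, -129.3, 58.1]
orientation: [0.773, 1.391, -0.804]
ft_force: [2.0, -1.3, -0.4]
width: 0.4
```

```bash
python3 -c "from h import *;look(3)"
```

```text
{'tens': np.float64(0.048), 's': np.float64(1.2), 'yaw_plus_phi': np.float64(0.015), 'Ft': np.float64(3.97), 'Fr': np.float64(0.33), 'zt': 58.2}
{'tens': np.float64(0.0502), 's': np.float64(1.2), 'yaw_plus_phi': np.float64(0.015), 'Ft': np.float64(3.34), 'Fr': np.float64(-0.66), 'zt': 58.2}
Ft [np.float64(3.97), np.float64(2.67), np.float64(3.34)] mean 3.33 Fr -0.19 t 14.675
```

>>> carry_out(commands=[[0,0.0003,0.002,-0.6,0,0],[0,0.0003,0.002,-0.6,0,0],[0,0.0003,0.002,-0.6,0,0],[0,0.0002,0.002,0,0,0],[0,0,0.002,0,0,0],[0,0,0.003,0,0,0],[0,0,0.01,0,0,0],[0,0,0.015,0,0,0]])

```text
t: 15.68
ee_pos: [624.3, -160.4, 59.2]
orientation: [0.748, 1.405, -0.781]
ft_force: [-0.8, 0.2, -0.0]
width: 0.4
```

```bash
python3 -c "
from h import *;look(2)
from workcell import ctrl
print(pose(ctrl.get_obs()))"
```

```text
{'tens': np.float64(-0.2351), 's': np.float64(5.1), 'yaw_plus_phi': np.float64(-0.237), 'Ft': np.float64(1.44), 'Fr': np.float64(0.63), 'zt': 59.6}
{'tens': np.float64(-0.2293), 's': np.float64(5.0), 'yaw_plus_phi': np.float64(-0.232), 'Ft': np.float64(0.29), 'Fr': np.float64(-0.36), 'zt': 59.5}
Ft [np.float64(1.44), np.float64(0.29)] mean 0.86 Fr 0.14 t 15.775
{'t': 15.775, 'p': array([ 625.4, -161.5,   59.5]), 'x': array([ 0.015, -0.031, -0.999]), 'z': array([ 0.552, -0.833,  0.034]), 'F': array([0.46, 0.08, 0.05]), 'w': 0.5}
```

The roller is released and the arm is at its stop. I'll lift clear, level the tool, turn towards the clip's grasp yaw and go to a viewing pose.

>>> carry_out(commands=[[-0.04,0,0,0,1.9,0],[-0.04,0,0,-5.6,0,0],[-0.04,0,0,-5.6,0,0],[-0.04,0,0,-5.6,0,0],[0,0,0,-5.6,0,0],[0,0.0307,-0.0266,0,0,0],[0,0.0307,-0.0266,0,0,0],[0,0.0307,-0.0266,0,0,0]], grip=0.5)

```text
t: 16.77
ee_pos: [609.4, -40.7, 224.3]
orientation: [0.46, 1.525, -0.464]
ft_force: [0.4, 0.7, -0.6]
width: 44.2
```

>>> carry_out(commands=[[0,0,0,0,0,0],[0,0,0,0,0,0]])

```text
t: 17.02
ee_pos: [609.1, -38.9, 224.4]
orientation: [0.458, 1.526, -0.462]
ft_force: [-0.3, 0.2, 0.2]
width: 44.2
```

```bash
python3 - <<'E'
from h import *
from workcell import ctrl
d=ctrl.get_image("wrist"); pickle.dump(d,open("wrist2.pkl","wb")); cv2.imwrite("pics/w2.png",d["pixels"]); print(pose(ctrl.get_obs()))
print(proj(d,[[595,-113,88],[545,75.8,64],[711,-35,50],[533,-33,26]]))
E
```

```text
{'t': 17.075, 'p': array([609.1, -39. , 224.4]), 'x': array([-0.005, -0.001, -1.   ]), 'z': array([ 0.833, -0.554, -0.004]), 'F': array([ 0.49,  0.21, -0.16]), 'w': 43.7}
[[230.29870637 263.68375196]
 [408.02236144  57.39945642]
 [391.87350578 307.40492965]
 [278.379961   129.28510303]]
```

View pics/w2.png

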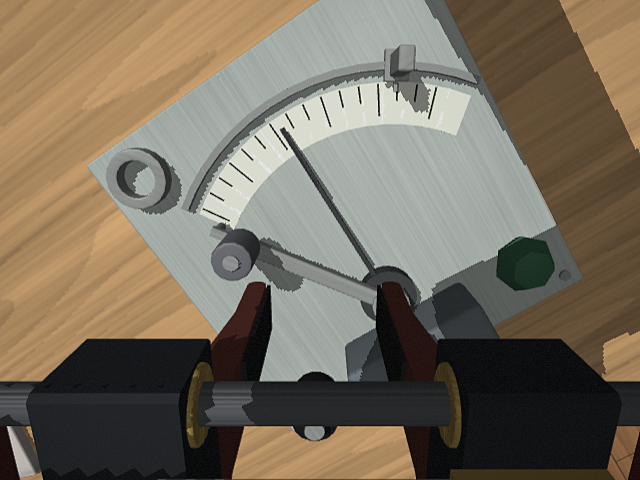

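The needle stays at its mark (tip about (283,130), line towards (372,270)), the arm is back at rest with the roller top at (231,263), and the clip's tab top is around (404,50). I'll zoom in to measure both.

```bash
python3 - <<'E'
from h import *
a=pickle.load(open("wrist0.pkl","rb"))["pixels"];b=pickle.load(open("wrist2.pkl","rb"))["pixels"]
cr=lambda im,x,y,w,h,W,H:cv2.resize(im[y:y+h,x:x+w],(W,H),interpolation=cv2.INTER_NEAREST)
# f=5: A (190,85)  B (370,30) ; needle C (265,115)
cv2.imwrite("pics/c2.png",np.hstack([cr(a,190,85,50,60,250,300),cr(b,370,30,55,60,275,300),cr(b,265,115,50,60,250,300)]))
g=cv2.cvtColor(b,cv2.COLOR_BGR2GRAY)
# needle dark pixels along rows
d=pickle.load(open("wrist2.pkl","rb"))
m=np.zeros_like(g);cv2.line(m,(283,130),(370,268),255,13)
ys,xs=np.where((m>0)&(g<75)); 
L=cv2.fitLine(np.c_[xs,ys].astype(np.float32),cv2.DIST_HUBER,0,.01,.01).ravel();print(len(xs),L,ys.min())
P=onz(d,[L[2:]+L[:2]*k for k in (-60,0,60)],24)[:,:2]; v=P[0]-P[2] if P[0,0]<P[2,0] else P[2]-P[0]
print("needle dir phi_w",np.arctan2(v[1],-v[0]),"offset from pivot",np.cross(v/np.linalg.norm(v),PIV-P[1]))
T=onz(d,(283,129),26)[0,:2]-PIV;print("tip r,phi",np.hypot(*T),np.arctan2(T[1],-T[0]))
E
```

```text
850 [  0.53568584   0.8444174  327.9402     201.10895   ] 128
needle dir phi_w 0.025451356410833747 offset from pivot 0.07765971738828403
tip r,phi 176.15054923131268 0.030184046943766394<stdin>:13: DeprecationWarning: Arrays of 2-dimensional vectors are deprecated. Use arrays of 3-dimensional vectors instead. (deprecated in NumPy 2.0)
```

View pics/c2.png

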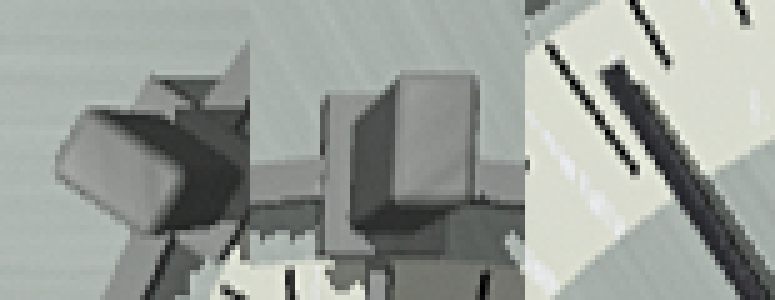

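The clip's tab top is at (407,57) in view 2 and (214,119) in view 0. Both agree with (545,76,64), phi_w = 0.588. The needle line gives phi_w of about 0.026. Now I go over the clip.

>>> carry_out(commands=[[0,0.02,-0.039,0,0,0],[0,0.02,-0.039,0,0,0],[0,0.02,-0.039,0,0,0],[0,0,0,0,0,0],[0.04,0,0,0,0,0],[0.04,0,0,0,0,0],[0.03,0,0,0,0,0],[0,0,0,0,0,0]])

```text
t: 18.08
ee_pos: [549.9, 68.2, 112.8]
orientation: [0.468, 1.517, -0.47]
ft_force: [-0.2, -0.1, 0.1]
width: 44.1
```

```bash
cat >> h.py <<'E'
def goal(o,xy):
    R=cv2.Rodrigues(np.array(o["orientation"],float))[0]; e=np.array([*xy,o["ee_pos"][2]])-o["ee_pos"]
    return "dtool mm",(e@R).round(1)
E
python3 - <<'E'
from h import *
from workcell import ctrl
o=ctrl.get_obs();print(pose(o),goal(o,(545,75.8)))
E
```

```text
{'t': 18.075, 'p': array([549.9,  68.2, 112.8]), 'x': array([ 0.002, -0.002, -1.   ]), 'z': array([ 0.826, -0.564,  0.003]), 'F': array([-0.17, -0.14,  0.14]), 'w': 44.1} ('dtool mm', array([-0. ,  3.5, -8.4]))
```

>>> carry_out(commands=[[0,0.0035,-0.0085,-0.7,0,0],[0.03,0,0,0,0,0],[0.025,0,0,0,0,0],[0.015,0,0,0,0,0],[0.005,0,0,0,0,0],[0,0,0,0,0,0]])

```text
t: 18.82
ee_pos: [551.6, 75.7, 43.4]
orientation: [0.461, 1.507, -0.456]
ft_force: [0.2, 0.3, -0.6]
width: 43.8
```

```bash
python3 - <<'E'
from h import *
from workcell import ctrl
d=ctrl.get_image("wrist");cv2.imwrite("pics/w3.png",d["pixels"])
o=ctrl.get_obs();print(pose(o),goal(o,(545,75.8)))
E
```

```text
{'t': 18.875, 'p': array([551.8,  75.7,  43.6]), 'x': array([ 0.015, -0.001, -1.   ]), 'z': array([ 0.833, -0.554,  0.013]), 'F': array([-0.56,  0.24,  0.69]), 'w': 44.1} ('dtool mm', array([-0.1, -3.7, -5.7]))
```

View pics/w3.png

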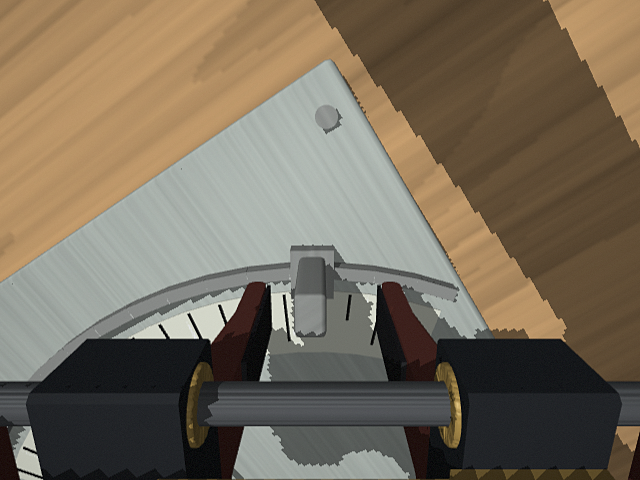

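The clip's tab is between the fingers at (311,295), and the fingers need the few mm the numbers give. I'll correct and go down.

>>> carry_out(commands=[[0,-0.0037,-0.0057,0,0.7,-0.5],[0.005,0,0,0,0,0],[0.002,0,0,0,0,0],[0,0,0,0,0,0]])

```text
t: 19.38
ee_pos: [545.4, 75.9, 37.6]
orientation: [0.459, 1.52, -0.46]
ft_force: [0.4, 0.1, 0.1]
width: 43.7
```

```bash
python3 - <<'E'
from h import *
from workcell import ctrl
o=ctrl.get_obs();print(pose(o),goal(o,(545,75.8)))
E
```

```text
{'t': 19.375, 'p': array([545.4,  75.9,  37.6]), 'x': array([ 0.001, -0.001, -1.   ]), 'z': array([ 0.833, -0.554,  0.002]), 'F': array([0.42, 0.08, 0.13]), 'w': 43.7} ('dtool mm', array([-0. , -0.3, -0.3]))
```

>>> carry_out(commands=[[0,0,0,0,0,0],[0,0,0,0,0,0],[0,0,0,0,0,0],[0,0,0,0,0,0]], grip=1)

```text
t: 19.88
ee_pos: [545.4, 75.8, 37.6]
orientation: [0.459, 1.52, -0.46]
ft_force: [-0.5, -0.1, 0.3]
width: 11.6
```

```bash
cat >> h.py <<'E'
def clip(o):
    e=np.array(o["ee_pos"])[:2]-PIV; R=cv2.Rodrigues(np.array(o["orientation"],float))[0]; z=R[:2,2]
    return "r",np.hypot(*e).round(1),"phi_w",np.arctan2(e[1],-e[0]).round(4),"yaw err (radial dir - phi)",(np.arctan2(-z[1],z[0])-np.arctan2(e[1],-e[0])).round(3)
E
python3 - <<'E'
from h import *
from workcell import ctrl
o=ctrl.get_obs();print(pose(o),clip(o))
E
```

```text
{'t': 19.875, 'p': array([545.4,  75.8,  37.6]), 'x': array([ 0.001, -0.001, -1.   ]), 'z': array([ 0.833, -0.554,  0.002]), 'F': array([-0.52, -0.15,  0.28]), 'w': 11.6} ('r', np.float64(199.3), 'phi_w', np.float64(0.5898), 'yaw err (radial dir - phi)', np.float64(-0.003))
```

>>> carry_out(commands=[[0,-0.006,0.0001,-1.7,0,0],[0,-0.01,0.0003,-2.9,0,0],[0,-0.01,0.0003,-2.9,0,0],[0,-0.01,0.0003,-2.9,0,0],[0,-0.01,0.0003,-2.9,0,0]])

```text
t: 20.5
ee_pos: [523.8, 34.1, 37.6]
orientation: [0.275, 1.553, -0.275]
ft_force: [0.3, -0.6, -0.8]
width: 12.0
```

```bash
python3 - <<'E'
from h import *
from workcell import ctrl
o=ctrl.get_obs();print(pose(o),clip(o))
E
```

```text
{'t': 20.5, 'p': array([523.8,  34.1,  37.6]), 'x': array([ 0., -0., -1.]), 'z': array([ 0.939, -0.343,  0.001]), 'F': array([ 0.3 , -0.61, -0.78]), 'w': 12.0} ('r', np.float64(199.5), 'phi_w', np.float64(0.3539), 'yaw err (radial dir - phi)', np.float64(-0.004))
```

>>> carry_out(commands=[[0,-0.01,0.0003,-2.9,0,0],[0,-0.01,0.0003,-2.9,0,0],[0,-0.01,0.0003,-2.9,0,0],[0,-0.01,0.0003,-2.9,0,0],[0,-0.01,0.0003,-2.9,0,0],[0,0,0,0,0,0]])

```text
t: 21.25
ee_pos: [512.1, -16.8, 37.6]
orientation: [0.073, 1.569, -0.073]
ft_force: [-0.3, -0.9, -1.2]
width: 11.8
```

```bash
python3 - <<'E'
from h import *
from workcell import ctrl
o=ctrl.get_obs();print(pose(o),clip(o))
E
```

```text
{'t': 21.25, 'p': array([512.1, -16.8,  37.6]), 'x': array([ 0.,  0., -1.]), 'z': array([ 0.996, -0.093,  0.   ]), 'F': array([-0.32, -0.87, -1.18]), 'w': 11.8} ('r', np.float64(199.7), 'phi_w', np.float64(0.0913), 'yaw err (radial dir - phi)', np.float64(0.002))
```

>>> carry_out(commands=[[0,-0.006,0.0001,-1.7,0,0],[0,-0.0055,0.0001,-1.6,0,0],[0,0,0,0,0,0],[0,0,0,0,0,0]])

```text
t: 21.75
ee_pos: [511.3, -27.4, 37.6]
orientation: [0.031, 1.571, -0.03]
ft_force: [-1.3, -0.7, -0.0]
width: 11.9
```

```bash
python3 - <<'E'
from h import *
from workcell import ctrl
d=ctrl.get_image("wrist");cv2.imwrite("pics/w4.png",d["pixels"]);pickle.dump(d,open("wrist4.pkl","wb"))
o=ctrl.get_obs();print(pose(o),clip(o))
E
```

```text
{'t': 21.8, 'p': array([511.3, -27.4,  37.6]), 'x': array([-0.,  0., -1.]), 'z': array([ 0.999, -0.038, -0.   ]), 'F': array([-1.18, -0.8 , -0.59]), 'w': 11.8} ('r', np.float64(199.8), 'phi_w', np.float64(0.038), 'yaw err (radial dir - phi)', np.float64(0.0))
```

View pics/w4.png

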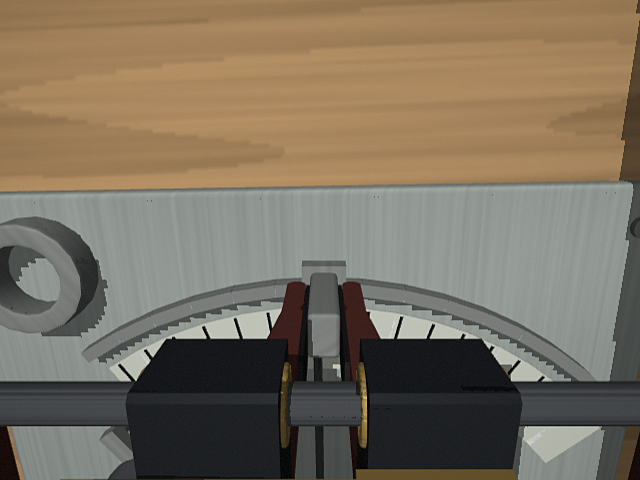

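The wrist view shows the clip gripped at (324,300) and the needle running below it at about x = 319, slightly to the left, so a small further shift is needed. I'll measure it.

```bash
python3 - <<'E'
from h import *
d=pickle.load(open("wrist4.pkl","rb"));b=d["pixels"];g=cv2.cvtColor(b,cv2.COLOR_BGR2GRAY)
for r in (358,362,366,370,374,430,440,450,460,470):
    print(r,list(g[r,308:336]))
for s in ([(319,365)],[(319,450)]):
    P=onz(d,s,26)[0,:2]-PIV;print(np.hypot(*P),np.arctan2(P[1],-P[0]))
P=onz(d,[(303,262),(345,262)],18)[:,:2]-PIV;print(P,np.arctan2(P[:,1],-P[:,0]))
E
```

```text
358 [np.uint8(104), np.uint8(107), np.uint8(105), np.uint8(107), np.uint8(103), np.uint8(60), np.uint8(15), np.uint8(26), np.uint8(29), np.uint8(29), np.uint8(20), np.uint8(20), np.uint8(18), np.uint8(34), np.uint8(83), np.uint8(102), np.uint8(98), np.uint8(99), np.uint8(98), np.uint8(99), np.uint8(98), np.uint8(97), np.uint8(96), np.uint8(98), np.uint8(97), np.uint8(98), np.uint8(97), np.uint8(97)]
362 [np.uint8(114), np.uint8(102), np.uint8(103), np.uint8(104), np.uint8(104), np.uint8(83), np.uint8(9), np.uint8(27), np.uint8(29), np.uint8(25), np.uint8(18), np.uint8(23), np.uint8(24), np.uint8(30), np.uint8(67), np.uint8(108), np.uint8(102), np.uint8(101), np.uint8(101), np.uint8(100), np.uint8(102), np.uint8(102), np.uint8(101), np.uint8(101), np.uint8(97), np.uint8(100), np.uint8(99), np.uint8(100)]
366 [np.uint8(112), np.uint8(103), np.uint8(104), np.uint8(102), np.uint8(104), np.uint8(84), np.uint8(11), np.uint8(30), np.uint8(29), np.uint8(30), np.uint8(22), np.uint8(18), np.uint8(22), np.uint8(30), np.uint8(65), np.uint8(109), np.uint8(104), np.uint8(101), np.uint8(100), np.ui
[... 2374 characters left out ...]
uint8(75), np.uint8(77), np.uint8(77), np.uint8(76), np.uint8(74), np.uint8(77), np.uint8(77), np.uint8(78), np.uint8(76), np.uint8(75)]
470 [np.uint8(75), np.uint8(77), np.uint8(76), np.uint8(75), np.uint8(73), np.uint8(74), np.uint8(76), np.uint8(79), np.uint8(17), np.uint8(27), np.uint8(23), np.uint8(24), np.uint8(26), np.uint8(28), np.uint8(25), np.uint8(29), np.uint8(82), np.uint8(78), np.uint8(75), np.uint8(74), np.uint8(74), np.uint8(76), np.uint8(75), np.uint8(76), np.uint8(77), np.uint8(78), np.uint8(73), np.uint8(72)]
163.70140870472136 0.0287454164744014
115.09167934269448 0.023288242941882177
[[-212.24334256   -0.6415838 ]
 [-211.49795507   18.48403575]] [-0.00302286  0.08717432]
```

>>> carry_out(commands=[[0,-0.0029,0,-0.8,0,0],[0,0,0,0,0,0],[0,0,0,0,0,0]])

```text
t: 22.18
ee_pos: [511.2, -30.1, 37.6]
orientation: [0.019, 1.571, -0.019]
ft_force: [-1.4, 0.3, 0.2]
width: 11.9
```

```bash
python3 - <<'E'
from h import *
from workcell import ctrl
o=ctrl.get_obs();print(pose(o),clip(o))
E
```

```text
{'t': 22.175, 'p': array([511.2, -30.1,  37.6]), 'x': array([-0.   ,  0.001, -1.   ]), 'z': array([ 1.   , -0.024, -0.   ]), 'F': array([-1.43,  0.26,  0.24]), 'w': 11.9} ('r', np.float64(199.8), 'phi_w', np.float64(0.0246), 'yaw err (radial dir - phi)', np.float64(-0.001))
```

>>> carry_out(commands=[[0,0,0,0,0,0],[0,0,0,0,0,0],[0,0,0,0,0,0],[-0.01,0,0,0,0,0],[-0.04,0,0,0,0,0],[-0.04,0,0,0,0,0],[-0.04,0,0,0,0,0],[-0.04,0,0,0,0,0]], grip=0.55)

```text
t: 23.18
ee_pos: [509.5, -29.7, 212.2]
orientation: [0.019, 1.576, -0.017]
ft_force: [1.3, 0.1, -0.0]
width: 39.6
```

>>> carry_out(commands=[[0,0,0.045,0,0,0],[0,0,0.045,0,0,0],[0,0,0,0,0,0],[0,0,0,0,0,0]])

```text
t: 23.68
ee_pos: [602.5, -31.9, 219.7]
orientation: [0.019, 1.566, -0.018]
ft_force: [0.6, -0.4, -0.2]
width: 39.9
```

```bash
python3 - <<'E'
from h import *
from workcell import ctrl
d=ctrl.get_image("wrist");cv2.imwrite("pics/w5.png",d["pixels"]);pickle.dump(d,open("wrist5.pkl","wb"))
o=ctrl.get_obs();print(pose(o))
E
```

```text
{'t': 23.725, 'p': array([602.7, -31.9, 219.8]), 'x': array([ 0.005,  0.   , -1.   ]), 'z': array([ 1.   , -0.023,  0.005]), 'F': array([-0.12, -0.1 ,  0.48]), 'w': 39.3}
```

View pics/w5.png

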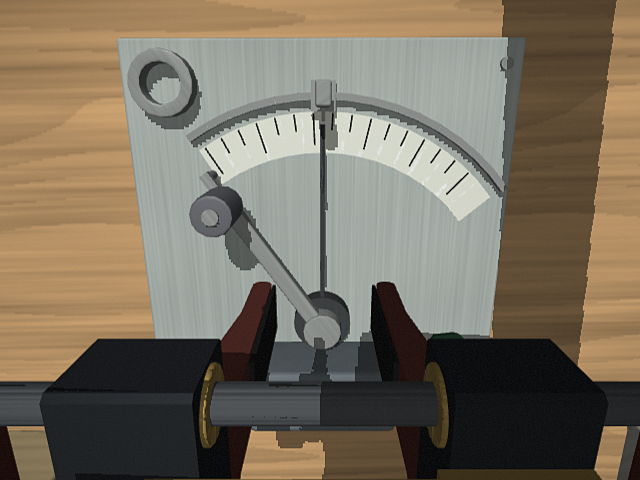

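The clip at (323,95) stands on the needle line (x about 323), and the arm is back at rest. I'll check in numbers.

```bash
python3 - <<'E'
from h import *
d=pickle.load(open("wrist5.pkl","rb"));g=cv2.cvtColor(d["pixels"],cv2.COLOR_BGR2GRAY)
pts=[]
for r in range(155,285,5):
    x=np.where(g[r,310:336]<80)[0]+310
    if len(x): pts.append((x.mean(),r))
L=cv2.fitLine(np.array(pts,np.float32),cv2.DIST_HUBER,0,.01,.01).ravel()
f=lambda r:L[2]+L[0]/L[1]*(r-L[3])
Q=onz(d,[(f(140),140),(f(270),270)],25)[:,:2]-PIV;print("needle phi",np.arctan2(Q[:,1],-Q[:,0]),"line x at rows 95,140,325",f(95),f(140),f(325))
for r in (84,90,96,100,106,112): print(r,g[r,306:342].tolist())
E
```

```text
needle phi [0.02414792 0.02371837] line x at rows 95,140,325 322.0 322.0 322.0
84 [163, 165, 164, 165, 166, 140, 143, 148, 147, 90, 128, 148, 147, 147, 147, 144, 144, 145, 144, 144, 146, 148, 147, 141, 112, 69, 156, 146, 144, 140, 77, 172, 175, 168, 164, 164]
90 [163, 169, 166, 167, 167, 140, 144, 150, 147, 88, 129, 143, 146, 144, 145, 143, 144, 143, 141, 143, 144, 145, 147, 141, 115, 85, 154, 144, 147, 140, 79, 176, 175, 168, 162, 165]
96 [141, 141, 140, 142, 142, 145, 143, 149, 148, 89, 128, 144, 145, 144, 143, 147, 147, 146, 143, 145, 144, 144, 141, 129, 109, 81, 155, 146, 143, 135, 143, 141, 140, 141, 141, 142]
100 [112, 111, 93, 100, 103, 149, 145, 144, 149, 91, 132, 145, 143, 144, 142, 143, 141, 138, 135, 135, 136, 138, 144, 139, 122, 71, 119, 114, 148, 137, 110, 113, 113, 105, 118, 117]
106 [85, 86, 87, 84, 87, 150, 145, 145, 148, 150, 87, 52, 42, 48, 50, 51, 54, 54, 53, 55, 51, 50, 51, 57, 72, 78, 74, 78, 155, 130, 79, 81, 84, 80, 78, 81]
112 [206, 207, 208, 210, 211, 221, 183, 158, 108, 110, 112, 117, 120, 121, 122, 98, 74, 76, 77, 113, 121, 119, 118, 109, 112, 114, 82, 96, 105, 105, 113, 217, 207, 203, 202, 204]
```

```bash
python3 -c "
from workcell import ctrl
print(ctrl.close_job())"
```

```text
the job is handed in; nothing more can be done
None
```

The job is done and handed in at about 23.7 s.

- **Push:** I pushed the tensioner arm with closed fingers to about 0.56 rad. Averaged over a 1.5 s hold, it pushed back with 9.7 N, or about 9.85 N worked out as torque over the arm radius. The highest single reading was 10.4 N, with about 0.5 N of sensor noise, but I did not read the force between readings.
- **Return:** I eased the arm back to its rest stop in small steps and moved clear. The last picture shows the arm at rest and the needle still standing at its furthest reading.
- **Clip:** I gripped the marker clip, slid it along the rail, let go and lifted away. In the last picture the clip's centre is at column 323 and the needle line at 322 to 323. That is within about 0.6 mm, or 0.003 rad.
- **Agreement between checks:** Earlier measurements of where the clip had to stop differed by about 0.007 rad between views, so I set it midway between them.
- **Other things:** The ring gauge looked undisturbed in the last picture. I did not measure the other items again, but the robot never went near them.

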